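# Draw a rejected stub axle from its weld jig and post it in the reject box

### The job

The stub axle with the red paint on its end has failed weld inspection. Draw it straight up out of its weld jig, keeping it upright so that it does not bind and the jig is not dragged, tipped or lifted, and push it down through the sprung flap of the red reject box, keeping hold of it until its flange has gone in, so that it drops inside and the flap snaps shut behind it. Leave the good axle in its own jig and everything else on the bench where it is.

Things in the scene. Friction and masses are not known exactly. Their poses are not given: they have to be found in the camera images.
- reject_mid (a point): centre of the rejected stub axle: steel, 113 mm long, about 0.5 kg, red paint on its top 20 mm. From the lower end: shaft 24 mm diameter, 57 mm long; flange 56 mm diameter, 8 mm thick; shank 22 mm diameter, 48 mm long, to grip by. Flange top is 8.5 mm, shank top 56.5 mm above the centre. z runs from shaft to shank. Starts upright, shaft in the sleeve, flange on its mouth
- reject_tip (a point): centre of the lower end face of the rejected axle's shaft, 56.5 mm below its centre
- jig_a: weld jig of the rejected axle (in either of two places): aluminium plate 120 x 120 x 20 mm with a bored steel post, 48 mm diameter, 60 mm tall, in its middle; bronze-lined bore 25.8 mm (0.9 mm play all round the shaft); four low ribs. Origin at the centre of the underside, z up. 1.4 kg, loose on the bench: a pull that is not straight drags or lifts it
- jig_a_mouth (a point): centre of the sleeve's mouth in the rejected axle's jig, 80 mm above the bench, where the flange's underside rests
- jig_b: a second jig, the same, with the good axle in it; it is to be left alone. Origin at the centre of the underside, z up
- good_mid (a point): centre of the good stub axle (same shape, no paint), to be left alone in the second jig
- reject_box: red sheet-steel reject box, closed all round, 220 mm (x) x 240 mm (y) x 225 mm tall, fixed to the bench; origin at the centre of its underside, z up. In the middle of the flat lid an opening 100 mm (x) x 130 mm (y) is shut by a bright metal flap flush with the lid. Rubber floor 8 mm above the bench
- flap_mid (a point): centre of the closed flap's upper face, level with the lid's top, 225 mm above the bench; x and y as the box's
- flap (a joint): flap angle in rad: 0 shut, up to 1.5 hanging open. Hinged along the opening's +x edge (box frame), 49 mm from the middle; its free edge swings down into the box. A spring shuts it: some 1 to 3 N at the middle pushes it open, and it snaps shut when nothing holds it
- spray_can: anti-spatter can, 52 mm diameter, 170 mm tall, green body and yellow cap, standing; bystander, origin at the centre of its underside
- chipping_hammer: chipping hammer lying on the bench, 265 mm long; bystander, origin near its middle on the bench
- wire_brush: wire brush with wooden back, 270 mm long, 28 mm tall, lying; bystander, origin below its middle
- magnet_square: yellow magnetic welding square, 110 mm legs, 18 mm thick, lying flat; bystander, origin near the middle of one leg
Not all that is in view belongs to the job. Leave any purple look-alike of the jig_a alone.

How it is judged (in metres and radians):
On the way, in this order (a step that is already met when the one before it is completed fails the run):
1. the rejected axle, held, is drawn straight up out of the sleeve (z of reject_tip in the frame of jig_a above 0.083 m and horizontal distance between reject_tip and jig_a_mouth below 0.025 m and contact force between the fingers and reject above 1 N), for 0.1 s.
2. still held, it is pushed through the flap until its flange has entered the opening (z of reject_mid in the frame of reject_box below 0.222 m and horizontal distance between reject_mid and flap_mid below 0.065 m and value of joint flap above 0.4 rad and contact force between the fingers and reject above 1 N), for 0.1 s.
At the end, for the whole second after the job is handed in: The rejected axle lies inside the reject box (its centre less than 150 mm above the bench and within the walls), the flap is shut (under 0.06 rad), the emptied jig is within 8 mm of where it stood and upright (within 0.03 rad), and the good axle and its jig are within 12 mm of where they were (z of reject_mid in the frame of reject_box between 0 and 0.15 m and x of reject_mid in the frame of reject_box between -0.11 and 0.11 m and y of reject_mid in the frame of reject_box between -0.12 and 0.12 m and value of joint flap below 0.06 rad and distance of jig_a from where it was at the start of the episode below 0.008 m and angle between jig_a's own z axis and vertical below 0.03 rad and distance of each of jig_b, good_mid from where it was at the start of the episode below 0.012 m); the robot touches nothing.
It fails at once if the rejected axle's jig is dragged or lifted over 8 mm, or tipped over 0.06 rad (distance of jig_a from where it was at the start of the episode above 0.008 m or angle between jig_a's own z axis and vertical above 0.06 rad).
It fails at once if the rejected axle is cocked over 0.12 rad in the sleeve before its end is clear of the mouth (angle between the z axis of reject_mid and the z axis of jig_a, either way round above 0.12 rad and z of reject_tip in the frame of jig_a below 0.077 m and horizontal distance between reject_tip and jig_a_mouth below 0.03 m).
It fails at once if the good axle or its jig is moved over 12 mm (distance of any of jig_b, good_mid from where it was at the start of the episode above 0.012 m).
It fails at once if a bystander on the bench is moved over 40 mm (distance of any of spray_can, chipping_hammer, wire_brush, magnet_square from where it was at the start of the episode above 0.04 m).
It also fails if it takes over 40 s, if anything falls off the work surface, if the arm or the gripper's body presses on something with over 40 N, if the wrist force passes 120 N, or if a joint passes its speed limit or range.

### The arm

A 6-joint arm with a two-finger parallel gripper is mounted at the origin on the work surface. World frame = base frame: x ahead of the robot, y to its left, z up, the work surface at z = 0. Lengths are in mm, angles in rad, forces in N, time in s.
With the tool pointing down it reaches from about 275 to 1000 mm from the base axis. Payload 8.4 kg.
Tool frame: the origin (TCP) lies midway between the tips of the shut fingers; the grasp point (between the pads) lies r.grasp_offset behind it (r.grasp_offset is the distance from the TCP to the grasp point, in mm); z points along the fingers, y is the direction in which the jaws open and shut (so a half turn about z gives the same grasp; the last joint's range is limited). The gripper opens to 85 mm and grips with 20 to 120 N. Pads are 22 mm wide; open, the fingers measure 114 mm over their backs; the gripper's body (76 mm by 85 mm) begins 54 mm behind the grasp point. The pads swing forward as they close: fully open they stand 13 mm farther back than shut.
Start: joints at [-1.337, 0.353, 1.633, -0, 1.155, -0.002], TCP at [146.011, -607.707, 196.381] pointing down, gripper open.
Joint ranges: [-2.63, 2.63], [-0.92, 2.1], [0.06, 2.66], [-1.3, 4.44], [0, 2.69], [-3.02, 3.02]. Speed limits (rad/s): [2.22, 2.22, 2.79, 3.14, 3.14, 3.14].

### API

Orientations are given as [roll, pitch, yaw] about the fixed x, y, z axes, in that order (R = Rz(yaw) Ry(pitch) Rx(roll)).
In Python, from rig import r gives the robot as it stands.
- The arm moves only by the tool jog_arm, never from a script. Its argument "series" is a list that holds one entry, the list of rows, each a list of 7 numbers: the shift along the tool's x, y, z in cm, then the turn, a rotation vector about the tool's x, y, z in degrees, then the finger opening in cm, from 0 to 8.54. A call has 1 to 5 rows; each row is the pose to reach, as a shift and turn from the pose commanded when the call began, along the tool's axes at that moment; what a row does not reach only later rows make up. A row lasts 1/8 s, in which the tool goes at most 62.5 mm and 10.7 degrees, less where a joint would pass 70% of its speed; a pose out of reach is approached as far as the arm can. A call with a gripper value outside its range is refused whole. The fingers move at their own pace and stop on an object; "newtons" is the grip in N (left out, the last holds). Time passes only in rows, so rows that repeat a pose let the fingers close. It gives the time, the measured TCP pose, the force and the opening at its end, in the units of the state.
- r.sense(): the state, without advancing time (a new reading comes with each control period).
- r.grab_frame(name): name is "side" or "top" or "wrist"; returns the picture (384x512x3 uint8, red, green, blue); there is no depth.
- r.calibration(name): a dict with "mtx" (3x3 intrinsics, pixels), "origin" and "attitude" of the camera in the world; the wrist camera has in their place "T_tool_cam" (4x4, takes a point from camera to tool coordinates, whose origin is the TCP and whose axes are the flange's). Camera axes: x right, y down, z forward; pixel columns grow to the right and rows downward; lengths in mm; the calibration is good to about 2 mm. A picture is of the moment at which its call begins: read the wrist's pose just before it. calibration takes no time and is no camera call.
- r.sign_off(): hands the job in, once; it reports no verdict.
The state is a dict: "clock": time; "qpos": joint angles; "qvel": joint speeds; "joint_efforts": joint torques, N m; "eef_pos": TCP position; "tcp_rot": TCP orientation; "contact_force": force on the tool from outside, world axes, zero at the start; "wrist_torque": the same for the moment, N m; "opening": opening from 0.0 (shut) to 1.0 (fully open).
Only numpy, scipy, OpenCV 4.12 (cv2) and the standard library are available. Lean on these libraries where they do the work, as an engineer would, in place of code of your own. Each camera call takes 0.05 s, during which the arm holds its last target.

## Working session

There is one attempt and no reset: what is moved stays moved. The work goes in short steps, Python scripts to look and compute and a tool call to move; the robot and the scene stay as the last step left them, time stands still between calls to the robot, and variables do not carry over. Pictures are saved under pics/ and viewed, and the job is handed in when it is done.

Besides the shell and the picture viewer there is one more tool, called after "Call:" as name(argument=value, ...) on one line, values as JSON. jog_arm: Moves the arm, as the interface text tells. Its arguments: {"type":"object","properties":{"series":{"type":"array","items":{"type":"array","items":{"type":"array","items":{"type":"number"}}}},"newtons":{"type":"number"}},"required":["series"]}

```bash
mkdir -p pics; ls; python3 - <<'E'
from rig import r
import cv2
print(r.sense(), r.grasp_offset)
for n in ["side","top","wrist"]:
    im=r.grab_frame(n); cv2.imwrite(f"pics/{n}0.png",im[:,:,::-1]); print(n,r.calibration(n))
E
```

```text
pics
{'clock': 0.0, 'qpos': array([-1.33742344e+00,  3.53654912e-01,  1.63415324e+00, -1.17828730e-05,
        1.15519394e+00, -2.35172294e-03]), 'qvel': array([ 2.95906483e-04, -6.74733690e-04,  8.89028940e-04, -7.32162587e-04,
       -5.61372931e-05, -5.60500213e-04]), 'joint_efforts': array([ 8.23314567e-04, -6.05236173e+01, -3.42064941e+01, -1.12807620e-04,
        9.31434974e-03,  7.47473017e-07]), 'eef_pos': array([ 145.8688879 , -607.18912673,  195.64931639]), 'tcp_rot': array([-3.14018319e+00,  7.45848665e-06,  2.35729381e-01]), 'contact_force': array([-0.66519292, -0.58186211, -0.42593286]), 'wrist_torque': array([0.06519831, 0.00450411, 0.00683547]), 'opening': 1.0001418282805496} 18.700000000000003
side {'mtx': array([[405.14702082,   0.        , 250.63679882],
       [  0.        , 405.14702082, 196.87179835],
       [  0.        ,   0.        ,   1.        ]]), 'origin': array([1230.8865638 ,  796.13755266,  898.84552557]), 'attitude': array([-2.14801667,  0.01942924,  2.44314713])}
top {'mtx': array([[410.83326348,   0.        , 254.87841906],
       [  0.        , 410.83326348, 195.95160072],
       [  0.        ,   0.        ,   1.        ]]), 'origin': array([ 462.86306645,  -83.63930779, 1305.85898376]), 'attitude': array([-3.09126317,  0.01138768, -1.58260539])}
wrist {'mtx': array([[316.28403671,   0.        , 257.58259867],
       [  0.        , 316.28403671, 188.6006685 ],
       [  0.        ,   0.        ,   1.        ]]), 'T_tool_cam': array([[-1.63265436e-04, -9.44555177e-01, -3.28352692e-01,
         8.52481645e+01],
       [ 9.99999951e-01, -6.61907091e-05, -3.06818412e-04,
         1.48797606e+00],
       [ 2.68073022e-04, -3.28352726e-01,  9.44555142e-01,
        -1.77337453e+02],
       [ 0.00000000e+00,  0.00000000e+00,  0.00000000e+00,
         1.00000000e+00]])}
```

View pics/top0.png

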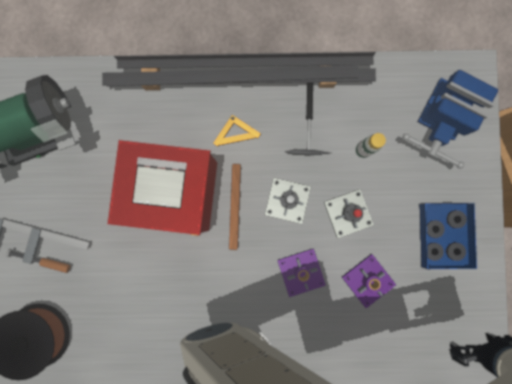

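View pics/side0.png

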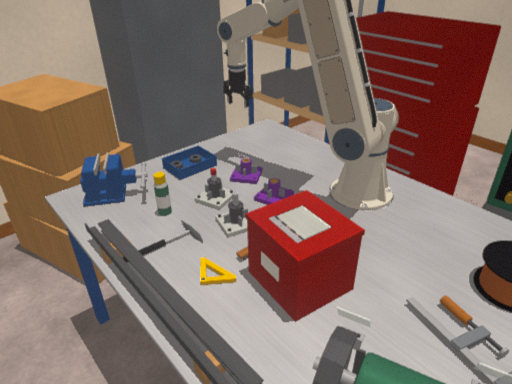

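View pics/wrist0.png

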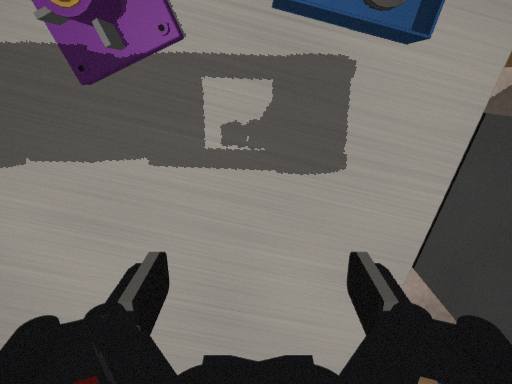

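Candidates are the axle with the red end in the white jig at top (357,213) / side (213,174), the plain axle at top (289,199) / side (236,205), and the purple look-alikes at top (302,272) and (370,283). I choose the red one and check it in crops.

```bash
python3 - <<'E'
import cv2,numpy as np
t=cv2.imread("pics/top0.png");s=cv2.imread("pics/side0.png")
def crop(im,x,y,w,h,k): return cv2.resize(im[y:y+h,x:x+w],None,fx=k,fy=k,interpolation=cv2.INTER_CUBIC)
cv2.imwrite("pics/c1.png",np.hstack([crop(t,320,180,60,60,6.5),crop(s,185,155,60,60,6.5)]))
cv2.imwrite("pics/c2.png",np.hstack([crop(t,100,130,120,120,3.3),crop(s,240,185,130,130,3.046)][:2]) if 0 else crop(t,100,130,125,110,6))
cv2.imwrite("pics/c3.png",crop(s,240,185,130,125,6)[:600] if 0 else crop(s,240,185,130,125,4.8))
E
```

```text
(no output)
```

View pics/c1.png

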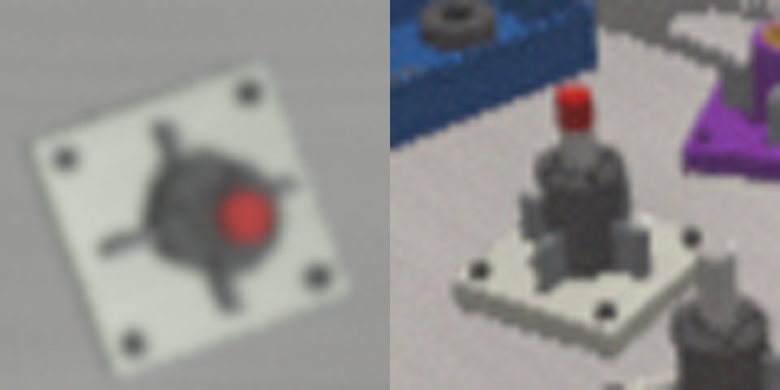

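View pics/c2.png

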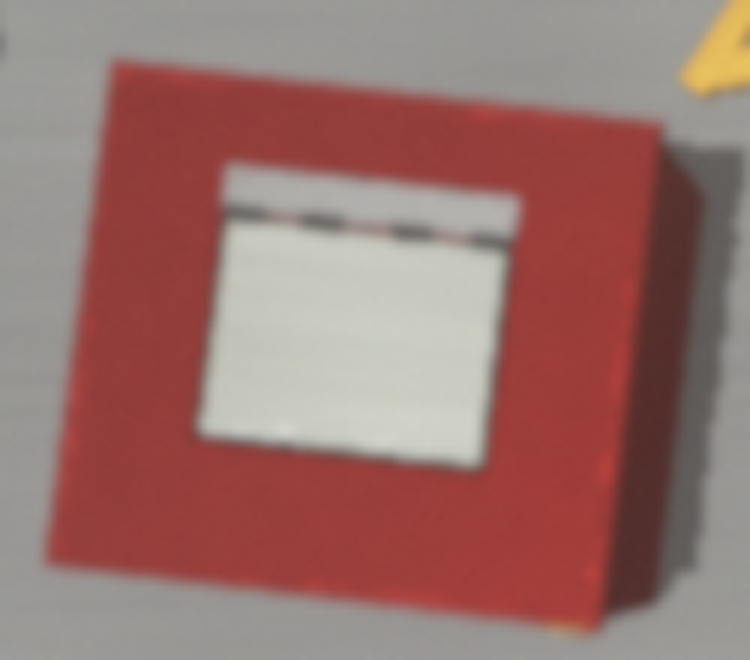

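View pics/c3.png

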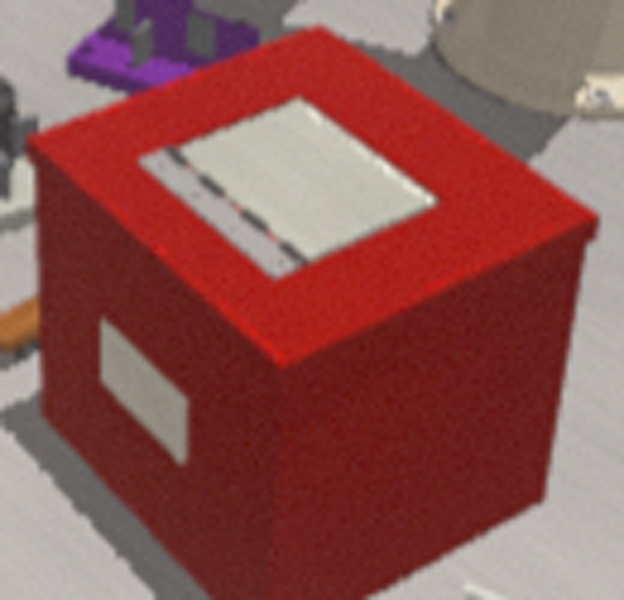

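```bash
cat > h.py <<'E'
import numpy as np,cv2
from scipy.spatial.transform import Rotation as Ro
from rig import r
def cam(n,st=None):
    c=r.calibration(n)
    if n=="wrist":
        st=st or r.sense(); T=np.eye(4);T[:3,:3]=Ro.from_euler('xyz',st['tcp_rot']).as_matrix();T[:3,3]=st['eef_pos']
        W=T@c['T_tool_cam']; return c['mtx'],W[:3,3],W[:3,:3]
    return c['mtx'],np.array(c['origin']),Ro.from_euler('xyz',c['attitude']).as_matrix()
def ray(c,p):
    K,o,R=c; d=R@np.linalg.inv(K)@[p[0],p[1],1.]; return o,d/np.linalg.norm(d)
def tri(*cp):
    A=np.zeros((3,3));b=np.zeros(3);Q=[]
    for c,p in cp:
        o,d=ray(c,p);P=np.eye(3)-np.outer(d,d);A+=P;b+=P@o;Q.append((o,P))
    x=np.linalg.solve(A,b); return x,[np.linalg.norm(P@(x-o)) for o,P in Q]
def atz(c,p,z):
    o,d=ray(c,p); return o+d*(z-o[2])/d[2]
def proj(c,X):
    K,o,R=c; q=K@(R.T@(np.array(X)-o)); return q[:2]/q[2]
E
python3 - <<'E'
from h import *
np.set_printoptions(precision=1,suppress=True)
T,S=cam("top"),cam("side")
u=lambda p,k,o:((p[0]+.5)/k-.5+o[0],(p[1]+.5)/k-.5+o[1])
print("axle",tri((T,u((248,218),6.5,(320,180))),(S,u((182,93),6.5,(185,155)))))
print(proj(T,[463,-84,0]))
tc=[(112,60),(662,122),(600,630),(45,565)]
sc=[(283,366),(30,142),(320,28),(598,220)]
L=[tri((T,u(a,6,(100,130))),(S,u(b,4.8,(240,185)))) for a,b in zip(tc,sc)]
for l in L: print(l)
print("lid ctr",np.mean([l[0] for l in L],0))
P=[atz(T,u(a,6,(100,130)),225) for a in tc];print("top@225",np.mean(P,0)); print(np.array(P))
P=[atz(S,u(a,4.8,(240,185)),225) for a in sc];print("side@225",np.mean(P,0))
op=[(224,162),(522,192),(482,468),(197,437)]
P=[atz(T,u(a,6,(100,130)),225) for a in op];print("opening top",np.mean(P,0),np.array(P))
op=[(276,279),(138,160),(302,97),(437,200)]
P=[atz(S,u(a,4.8,(240,185)),225) for a in op];print("opening side",np.mean(P,0),np.array(P))
E
```

```text
axle (array([ 469.8, -362.7,  134.8]), [np.float64(0.27991250583176064), np.float64(0.2799125058315904)])
[259.7 216.6]
(array([671.9, 291.2, 223.7]), [np.float64(0.8952135253264294), np.float64(0.8952135253264694)])
(array([640.5,  47.8, 219.3]), [np.float64(2.0549530440744928), np.float64(2.0549530440744705)])
(array([416.8,  75.9, 219.5]), [np.float64(0.8969551620732302), np.float64(0.8969551620732391)])
(array([448.7, 320.5, 220.1]), [np.float64(0.2425101859030081), np.float64(0.24251018590306214)])
lid ctr [544.5 183.9 220.6]
top@225 [545.  182.2 225. ]
[[672.2 290.1 225. ]
 [641.2  45.8 225. ]
 [417.7  74.4 225. ]
 [448.9 318.5 225. ]]
side@225 [548.3 188.6 225. ]
opening top [557.6 181.4 225. ] [[626.  240.1 225. ]
 [610.9 108.  225. ]
 [489.2 126.  225. ]
 [504.4 251.7 225. ]]
opening side [557.3 184.  225. ] [[625.4 241.7 225. ]
 [608.1 111.7 225. ]
 [488.8 129.7 225. ]
 [507.  252.8 225. ]]
```

Call:
jog_arm(series=[[[5, -2.2, -1, 0, 0, 4, 8.5], [10.5, -4.5, -2, 0, 0, 8, 8.5], [16, -6.9, -3, 0, 0, 12, 8.5], [21.5, -9.3, -4, 0, 0, 16, 8.5], [27, -11.7, -4, 0, 0, 20.9, 8.5]]], newtons=60)

```text
clock: 0.78
eef_pos: [382.8, -429.9, 237.2]
tcp_rot: [3.141, -0.001, -0.132]
contact_force: [1.0, -0.4, 0.7]
opening: 0.996
```

Call:
jog_arm(series=[[[0, 0, 0, 0, 0, 0, 8.5], [0, 0, 0, 0, 0, 0, 8.5]]])

```text
clock: 1.02
eef_pos: [381.0, -430.8, 236.1]
tcp_rot: [3.142, 0.001, -0.127]
contact_force: [0.4, 0.1, -0.3]
opening: 1.001
```

```bash
python3 - <<'E'
from h import *
import json
st=r.sense(); im=r.grab_frame("wrist"); cv2.imwrite("pics/w1.png",im[:,:,::-1])
json.dump({k:np.array(st[k]).tolist() for k in('eef_pos','tcp_rot')},open('w1.json','w'))
print(st['eef_pos'],st['tcp_rot'],st['qpos'],proj(cam("wrist",st),[470,-363,136]))
E
```

```text
[ 380.96728361 -430.78174673  236.14023828] [ 3.14153798e+00  7.56967377e-04 -1.27269962e-01] [-8.48941188e-01  2.39837104e-01  1.69825770e+00 -5.79679589e-04
  1.20403004e+00  8.49333096e-01] [162.1018402   86.19834824]
```

View pics/w1.png

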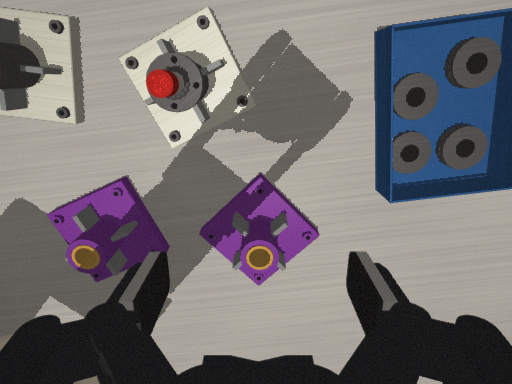

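The wrist view shows the red axle end at about (161,82); triangulation predicted (162,86). Next I move above it.

Call:
jog_arm(series=[[[4, -3.9, 0, 0, 0, 0, 8.5], [8, -7.9, 0, 0, 0, 0, 8.5], [8, -7.9, 0, 0, 0, 0, 8.5], [8, -7.9, 0, 0, 0, 0, 8.5]]])

```text
clock: 1.58
eef_pos: [469.6, -363.8, 236.1]
tcp_rot: [3.141, 0.001, -0.13]
contact_force: [-0.4, -0.6, 0.1]
opening: 0.996
```

```bash
python3 - <<'E'
from h import *
import json
st=r.sense(); im=r.grab_frame("wrist")[:,:,::-1]; cv2.imwrite("pics/w2.png",im)
json.dump({k:np.array(st[k]).tolist() for k in('eef_pos','tcp_rot')},open('w2.json','w'))
p=proj(cam("wrist",st),[470,-363,136]);print(st['eef_pos'],st['tcp_rot'],p)
w1=cv2.imread("pics/w1.png")
c=lambda im,x,y:cv2.resize(im[y:y+60,x:x+60],None,fx=6.5,fy=6.5,interpolation=cv2.INTER_CUBIC)
x,y=(p-30).astype(int);print(x,y)
cv2.imwrite("pics/w12.png",np.hstack([c(w1,132,55),c(im,x,y)]))
E
```

```text
[ 469.61109161 -363.76331285  236.10041177] [ 3.14142374e+00  9.15058889e-04 -1.29555037e-01] [255.44004721 177.16798567]
225 147
```

View pics/w12.png

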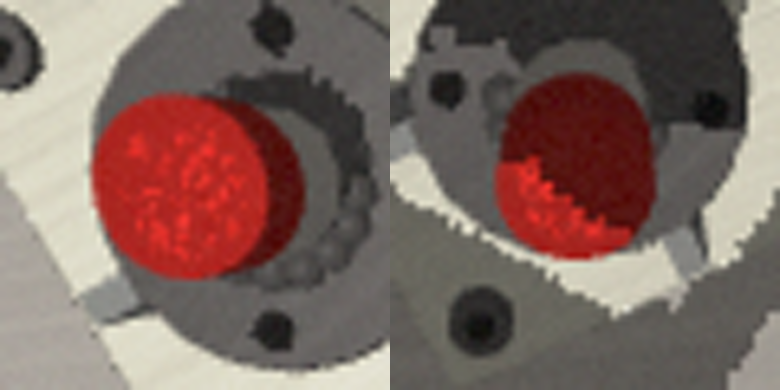

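View pics/w2.png

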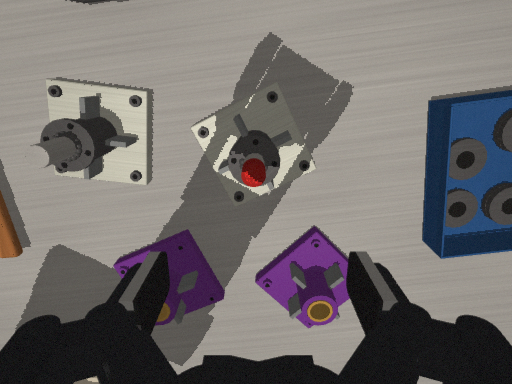

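```bash
python3 - <<'E'
from h import *
import json
np.set_printoptions(precision=1,suppress=True)
a,b=cam("wrist",json.load(open('w1.json'))),cam("wrist",json.load(open('w2.json')))
u=lambda p,k,o:((p[0]+.5)/k-.5+o[0],(p[1]+.5)/k-.5+o[1])
pa=u((180,186),6.5,(132,55));pb=u((185,181),6.5,(225,147));
print(tri((a,pa),(b,pb)),atz(a,pa,136),atz(b,pb,136))
# shared disc projection check
X=atz(b,pb,136)
for q in [(11,0),(-11,0),(0,11),(0,-11)]:
    print((proj(b,X+np.array([*q,0]))-[225,147]+.5)*6.5+[390,0],(proj(a,X+np.array([*q,0]))-[132,55]+.5)*6.5)
E
```

```text
(array([ 472.7, -361.1,  135.4]), [np.float64(0.06299220540426093), np.float64(0.06299220540418378)]) [ 472.6 -361.2  136. ] [ 472.9 -361.2  136. ]
[564.9 106.2] [159.9  93.3]
[585.9 254.9] [199.2 273.1]
[498.1 191.2] [ 95.8 196. ]
[653.1 171.8] [264.1 172.9]
```

Call:
jog_arm(series=[[[0.28, -0.3, 2, 0, 0, 0, 8.5], [0.28, -0.3, 7, 0, 0, 0, 8.5], [0.28, -0.3, 11, 0, 0, 0, 8.5], [0.28, -0.3, 14, 0, 0, 0, 8.5], [0.28, -0.3, 14.1, 0, 0, 0, 8.5]]])

```text
clock: 2.25
eef_pos: [471.2, -360.3, 93.4]
tcp_rot: [-3.14, 0.004, -0.131]
contact_force: [0.6, 0.4, 0.1]
opening: 0.996
```

Call:
jog_arm(series=[[[0, 0, 0, 0, 0, 0, 7], [0, 0, 0, 0, 0, 0, 5], [0, 0, 0, 0, 0, 0, 4], [0, 0, 0, 0, 0, 0, 4]]])

```text
clock: 2.75
eef_pos: [474.1, -360.3, 96.0]
tcp_rot: [3.141, -0.001, -0.129]
contact_force: [-0.1, 0.2, 0.1]
opening: 0.468
```

```bash
python3 - <<'E'
from h import *
st=r.sense(); im=r.grab_frame("wrist")[:,:,::-1]; cv2.imwrite("pics/w3.png",im)
c=cam("wrist",st)
print(st['eef_pos'],st['tcp_rot'],st['contact_force'],st['opening'],proj(c,[472.8,-361.2,136]))
im=r.grab_frame("side")[:,:,::-1]; cv2.imwrite("pics/s3.png",cv2.resize(im[100:240,140:300],None,fx=4.5,fy=4.2))
E
```

```text
[ 474.12560044 -360.33460816   96.00474685] [ 3.14110839e+00 -7.80726614e-04 -1.28847445e-01] [-0.10782084  0.17902019  0.14101381] 0.46787926601478097 [257.36243912 262.51855476]
```

View pics/w3.png

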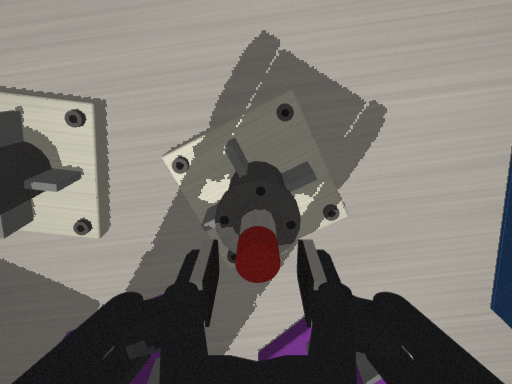

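View pics/s3.png

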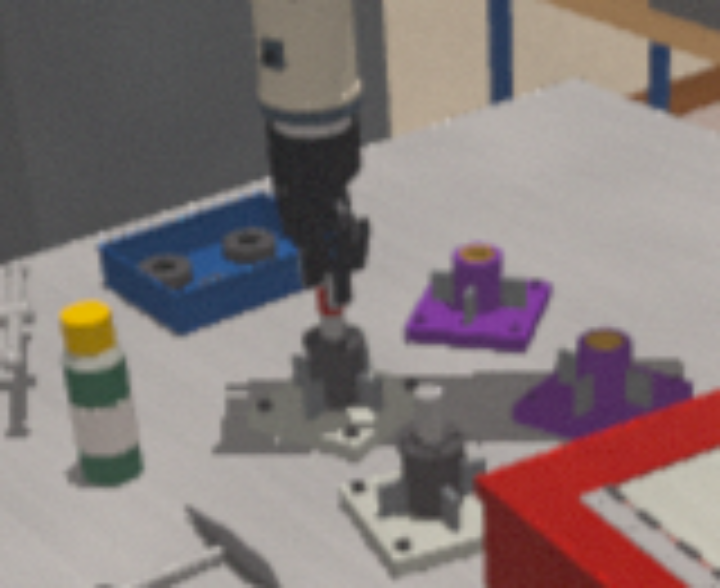

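Axle end centred between the pads (disc about (258,262), predicted (257,262)). Closing.

Call:
jog_arm(series=[[[-0.1, 0, 0.1, 0, 0, 0, 3], [-0.1, 0, 0.1, 0, 0, 0, 2.4], [-0.1, 0, 0.1, 0, 0, 0, 2], [-0.1, 0, 0.1, 0, 0, 0, 1], [-0.1, 0, 0.1, 0, 0, 0, 1]]], newtons=80)

```text
clock: 3.48
eef_pos: [472.8, -360.1, 94.7]
tcp_rot: [-3.142, 0.0, -0.129]
contact_force: [-2.2, 0.9, 5.1]
opening: 0.202
```

Call:
jog_arm(series=[[[0, 0, 0, 0, 0, 0, 1], [0, 0, 0, 0, 0, 0, 1]]])

```text
clock: 3.72
eef_pos: [472.8, -360.1, 94.7]
tcp_rot: [3.142, 0.0, -0.129]
contact_force: [-2.6, 0.6, 5.4]
opening: 0.201
```

```bash
python3 - <<'E'
from h import *
st=r.sense();print(st['eef_pos'],st['tcp_rot'],st['contact_force'],st['wrist_torque'],st['opening'])
im=r.grab_frame("wrist")[:,:,::-1]; cv2.imwrite("pics/w4.png",im)
E
```

```text
[ 472.8181758  -360.10049676   94.67092624] [ 3.14153336e+00  2.31945599e-05 -1.28999432e-01] [-2.59262025  0.64272848  5.40121566] [0.13466846 0.33104496 0.02096034] 0.20082725508548255
```

View pics/w4.png

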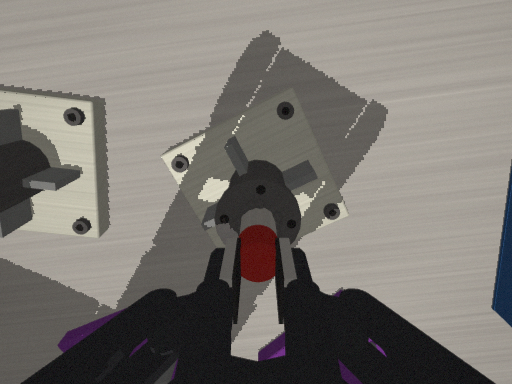

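Call:
jog_arm(series=[[[0, 0, -0.2, 0, 0, 0, 1], [0, 0, -0.5, 0, 0, 0, 1], [0, 0, -1, 0, 0, 0, 1], [0, 0, -1.5, 0, 0, 0, 1], [0, 0, -1.5, 0, 0, 0, 1]]])

```text
clock: 4.4
eef_pos: [473.2, -360.3, 110.0]
tcp_rot: [3.141, -0.001, -0.129]
contact_force: [0.7, 0.8, -4.2]
opening: 0.202
```

```bash
python3 - <<'E'
from h import *
st=r.sense();print(st['eef_pos'],st['tcp_rot'],st['contact_force'],st['wrist_torque'],st['opening'])
im=r.grab_frame("wrist")[:,:,::-1]; cv2.imwrite("pics/w5.png",im)
im=r.grab_frame("side")[:,:,::-1]; cv2.imwrite("pics/s5.png",cv2.resize(im[130:220,170:270],None,fx=6,fy=6))
E
```

```text
[ 473.21984606 -360.33164908  109.98563169] [ 3.14107646e+00 -9.27536694e-04 -1.28977430e-01] [ 0.69532512  0.81297577 -4.18169997] [ 0.0048881  -0.03932599 -0.01468383] 0.2017461703623738
```

View pics/w5.png

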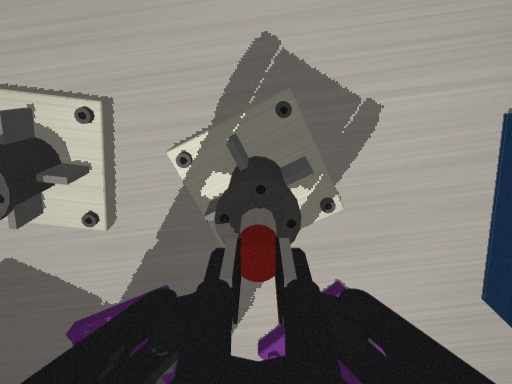

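View pics/s5.png

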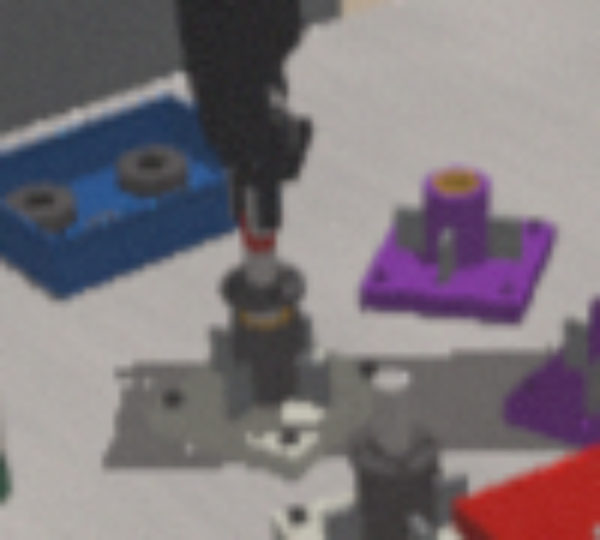

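The flange has risen and the wrist force is -4 N, roughly the axle's weight with no drag. I continue straight up.

Call:
jog_arm(series=[[[0, 0, -1, 0, 0, 0, 1], [0, 0, -2.2, 0, 0, 0, 1], [0, 0, -3.4, 0, 0, 0, 1], [0, 0, -4.6, 0, 0, 0, 1], [0, 0, -5.8, 0, 0, 0, 1]]])

```text
clock: 5.12
eef_pos: [473.0, -360.1, 168.5]
tcp_rot: [3.141, -0.0, -0.129]
contact_force: [1.2, -0.8, -4.0]
opening: 0.2
```

Call:
jog_arm(series=[[[0, 0, -0.5, 0, 0, 0, 1], [0, 0, -0.8, 0, 0, 0, 1], [0, 0, -0.8, 0, 0, 0, 1], [0, 0, -0.8, 0, 0, 0, 1]]])

```text
clock: 5.62
eef_pos: [472.6, -359.9, 174.9]
tcp_rot: [-3.141, 0.001, -0.129]
contact_force: [-0.5, 0.8, -3.5]
opening: 0.197
```

```bash
python3 - <<'E'
from h import *
st=r.sense();print(st['eef_pos'],st['tcp_rot'],st['qpos'],st['contact_force'],st['wrist_torque'],st['opening'])
im=r.grab_frame("side")[:,:,::-1]; cv2.imwrite("pics/s6.png",cv2.resize(im[110:220,170:280],None,fx=5.4,fy=5.4))
E
```

```text
[ 472.64611481 -359.88243729  174.93862934] [-3.14119794e+00  6.57455984e-04 -1.28965858e-01] [-6.53303207e-01  3.26967359e-01  1.72217054e+00  1.41169636e-05
  1.09322150e+00  1.04645261e+00] [-0.45721425  0.77086651 -3.5448335 ] [ 0.03375898 -0.02229638 -0.04881365] 0.1973460323904172
```

View pics/s6.png

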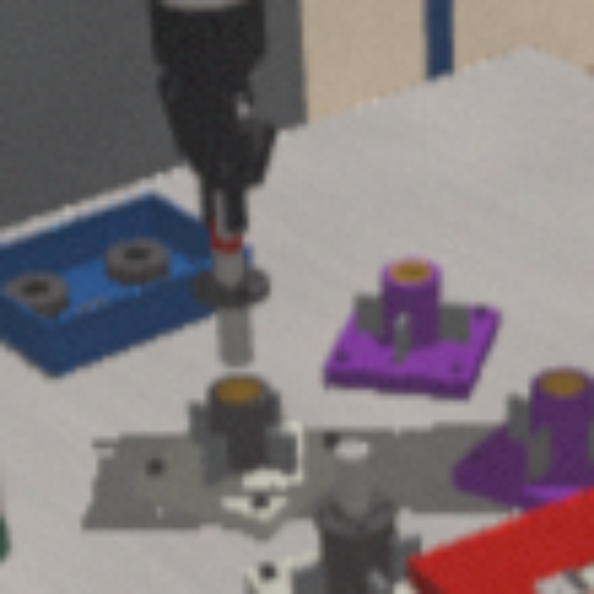

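Shaft clear of the sleeve and the jig in place. Now up and across to the box.

Call:
jog_arm(series=[[[0, 0, -4, 0, 0, 0, 1], [0, 0, -9, 0, 0, 0, 1], [0, 0, -14, 0, 0, 0, 1], [0, 0, -16.5, 0, 0, 0, 1], [0, -1.5, -16.5, 0, 0, 0, 1]]])

```text
clock: 6.3
eef_pos: [475.5, -345.8, 342.0]
tcp_rot: [3.14, -0.003, -0.13]
contact_force: [0.9, -0.1, -4.9]
opening: 0.203
```

Call:
jog_arm(series=[[[0, -4.5, 0, 0, 0, 0, 1], [0, -9, 0, 0, 0, 0, 1], [0, -13.5, 0, 0, 0, 0, 1], [0, -18, 0, 0, 0, 0, 1], [0, -22.5, 0, 0, 0, 0, 1]]])

```text
clock: 6.92
eef_pos: [502.6, -119.5, 338.1]
tcp_rot: [-3.141, 0.003, -0.129]
contact_force: [0.2, -0.6, -3.2]
opening: 0.203
```

Call:
jog_arm(series=[[[0, -4.5, 0, 0, 0, 0, 1], [0, -9, 0, 0, 0, 0, 1], [0, -13.5, 0, 0, 0, 0, 1], [0, -17, 0, 0, 0, 0, 1], [0, -19, 0, 0, 0, 0, 1]]])

```text
clock: 7.55
eef_pos: [526.9, 68.5, 338.3]
tcp_rot: [3.141, 0.003, -0.127]
contact_force: [1.4, 0.4, -3.9]
opening: 0.2
```

```bash
python3 - <<'E'
from h import *
import json
st=r.sense();print(st['eef_pos'],st['tcp_rot'],st['qpos'],st['contact_force'],st['wrist_torque'],st['opening'])
json.dump({k:np.array(st[k]).tolist() for k in('eef_pos','tcp_rot')},open('w7.json','w'))
im=r.grab_frame("wrist")[:,:,::-1]; cv2.imwrite("pics/w7.png",im)
E
```

```text
[526.89808328  68.46378379 338.33075371] [ 3.14118298e+00  3.08206303e-03 -1.27190486e-01] [1.26123281e-01 9.84697795e-02 1.64680391e+00 3.81388850e-04
 1.39940536e+00 1.82404384e+00] [ 1.43676428  0.37844523 -3.93540347] [-0.08393823 -0.00405799 -0.06531114] 0.20030929297565647
```

View pics/w7.png

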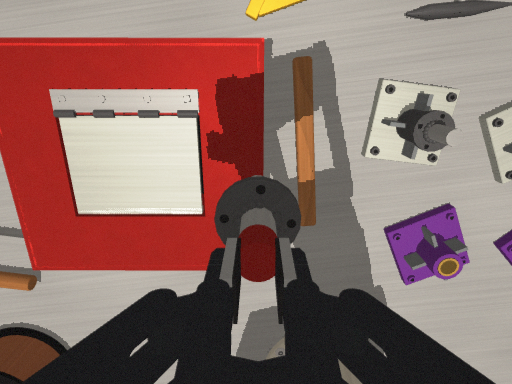

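The wrist view shows the flap corners at about (58,115), (200,113), (203,214) and (78,214), with the hinge at the far (+x) edge. I compute its centre as a check.

```bash
python3 - <<'E'
from h import *
import json
np.set_printoptions(precision=1,suppress=True)
c=cam("wrist",json.load(open('w7.json')))
P=np.array([atz(c,p,225) for p in [(58,115),(200,113),(203,214),(78,214)]]);print(P,P.mean(0))
P=np.array([atz(c,p,225) for p in [(264,38),(264,270)]]);print(P,P.mean(0))
C=np.array([546.5,184]);y=-.128;R=np.array([[np.cos(y),-np.sin(y)],[np.sin(y),np.cos(y)]])
for q in [(49,65),(49,-65),(-50,-65),(-50,65),(110,-120),(-110,-120)]:
    print(q,proj(c,[*(C+R@q),225]))
E
```

```text
[[603.6 238.4 225. ]
 [589.1 111.4 225. ]
 [491.4 126.9 225. ]
 [507.3 251.  225. ]] [547.8 182.  225. ]
[[642.5  47.1 225. ]
 [418.8  74.2 225. ]] [530.6  60.6 225. ]
(49, 65) [ 54.  115.8]
(49, -65) [198.4 115.9]
(-50, -65) [204.5 216.4]
(-50, 65) [ 75.  216.3]
(110, -120) [259.7  41.5]
(-110, -120) [259.1 267.8]
```

Call:
jog_arm(series=[[[-0.2, -4, 0, 0, 0, 0, 1], [-0.4, -8, 0, 0, 0, 0, 1], [-0.4, -11, 0, 0, 0, 0, 1], [-0.4, -11.5, 0, 0, 0, 0, 1], [-0.4, -11.5, 0, 0, 0, 0, 1]]])

```text
clock: 8.22
eef_pos: [538.6, 180.4, 339.5]
tcp_rot: [3.14, 0.001, -0.129]
contact_force: [0.1, -0.3, -3.3]
opening: 0.2
```

Call:
jog_arm(series=[[[0, 0, 0, 0, 0, 0, 1], [0, 0, 0, 0, 0, 0, 1]]])

```text
clock: 8.48
eef_pos: [539.0, 180.0, 340.4]
tcp_rot: [3.141, -0.0, -0.13]
contact_force: [-0.6, -0.2, -3.3]
opening: 0.204
```

```bash
python3 - <<'E'
from h import *
st=r.sense();print(st['eef_pos'],st['tcp_rot'],st['qpos'],st['contact_force'],st['opening'])
im=r.grab_frame("wrist")[:,:,::-1]; cv2.imwrite("pics/w8.png",im)
im=r.grab_frame("side")[:,:,::-1]; cv2.imwrite("pics/s8.png",cv2.resize(im[110:310,220:380],None,fx=3,fy=3))
E
```

```text
[539.00628762 180.04147156 340.42614312] [ 3.14145653e+00 -1.01244698e-04 -1.30049124e-01] [ 3.19843909e-01  1.58604384e-01  1.57311059e+00 -1.68784221e-04
  1.40984571e+00  2.02071641e+00] [-0.58181969 -0.17766088 -3.28353003] 0.20439531225051805
```

View pics/w8.png

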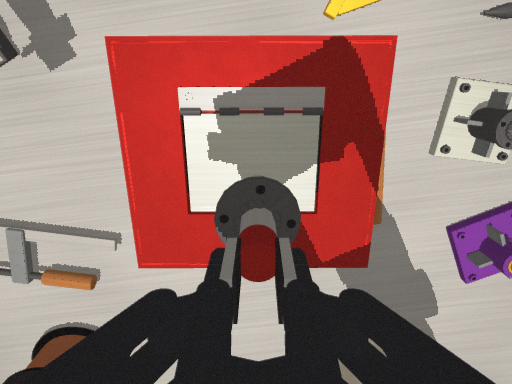

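View pics/s8.png

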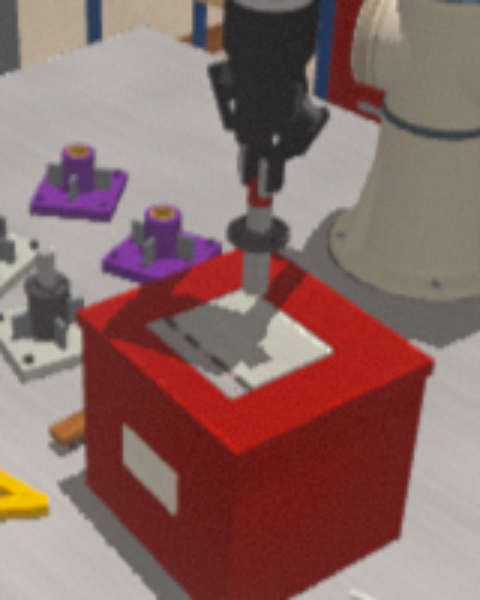

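Call:
jog_arm(series=[[[-0.2, -0.35, 1.5, 0, 0, 0, 1], [-0.2, -0.35, 3, 0, 0, 0, 1], [-0.2, -0.35, 4.2, 0, 0, 0, 1], [-0.2, -0.35, 5.2, 0, 0, 0, 1], [-0.2, -0.35, 6.4, 0, 0, 0, 1]]])

```text
clock: 9.2
eef_pos: [537.8, 184.6, 275.9]
tcp_rot: [-3.141, -0.001, -0.129]
contact_force: [-0.5, 0.4, -2.0]
opening: 0.197
```

Call:
jog_arm(series=[[[0, 0, 0.5, 0, 0, 0, 1], [0, 0, 1, 0, 0, 0, 1], [0, 0, 1, 0, 0, 0, 1]]])

```text
clock: 9.57
eef_pos: [537.4, 184.7, 266.2]
tcp_rot: [3.142, 0.0, -0.129]
contact_force: [0.8, -1.2, -1.6]
opening: 0.201
```

```bash
python3 - <<'E'
from h import *
st=r.sense();print(st['eef_pos'],st['tcp_rot'],st['contact_force'],st['wrist_torque'],st['opening'])
im=r.grab_frame("wrist")[:,:,::-1]; cv2.imwrite("pics/w9.png",im)
im=r.grab_frame("side")[:,:,::-1]; cv2.imwrite("pics/s9.png",cv2.resize(im[110:310,220:380],None,fx=3,fy=3))
E
```

```text
[537.40461925 184.66688153 266.24516301] [ 3.14158321e+00  2.31378206e-04 -1.28981341e-01] [ 0.75973744 -1.18664133 -1.5700265 ] [0.00428509 0.02509057 0.0457951 ] 0.20097550369982095
```

View pics/w9.png

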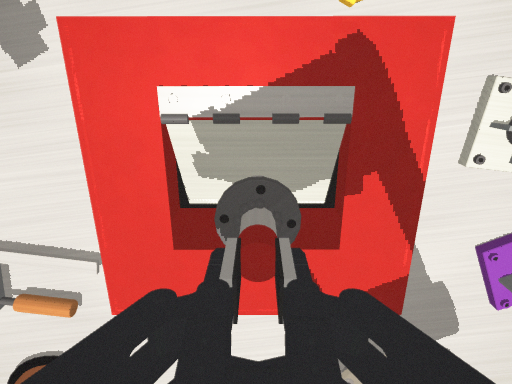

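View pics/s9.png

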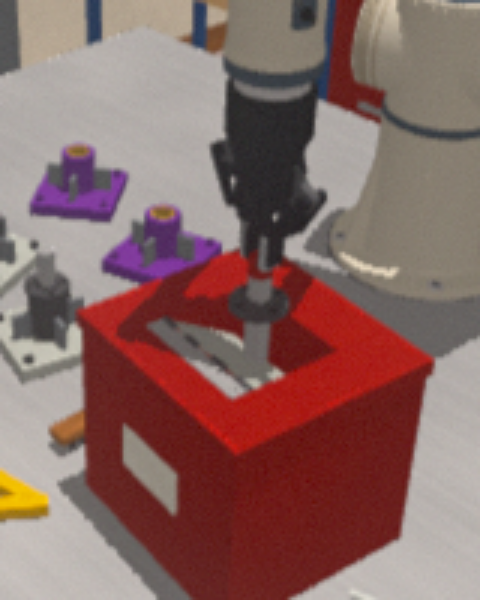

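The flap is yielding and the flange sits within the opening's outline. I push on.

Call:
jog_arm(series=[[[0, 0, 1, 0, 0, 0, 1], [0, 0, 2, 0, 0, 0, 1], [0, 0, 3, 0, 0, 0, 1], [0, 0, 4, 0, 0, 0, 1], [0, 0, 5, 0, 0, 0, 1]]])

```text
clock: 10.3
eef_pos: [537.3, 184.6, 215.5]
tcp_rot: [3.141, 0.0, -0.129]
contact_force: [-0.5, -0.2, -2.0]
opening: 0.199
```

Call:
jog_arm(series=[[[0, 0, 0, 0, 0, 0, 1], [0, 0, 0, 0, 0, 0, 1]]])

```text
clock: 10.55
eef_pos: [537.1, 184.5, 216.2]
tcp_rot: [3.141, 0.001, -0.129]
contact_force: [-1.9, -0.5, -3.1]
opening: 0.201
```

```bash
python3 - <<'E'
from h import *
st=r.sense();print(st['eef_pos'],st['tcp_rot'],st['contact_force'],st['wrist_torque'],st['opening'])
im=r.grab_frame("wrist")[:,:,::-1]; cv2.imwrite("pics/w10.png",im)
im=r.grab_frame("side")[:,:,::-1]; cv2.imwrite("pics/s10.png",cv2.resize(im[110:310,220:380],None,fx=3,fy=3))
E
```

```text
[537.13212802 184.483019   216.21993809] [ 3.14110893e+00  8.66418942e-04 -1.28986333e-01] [-1.88507986 -0.47309343 -3.08154432] [-0.16821458  0.49409254 -0.00911457] 0.20076911060159056
```

View pics/w10.png

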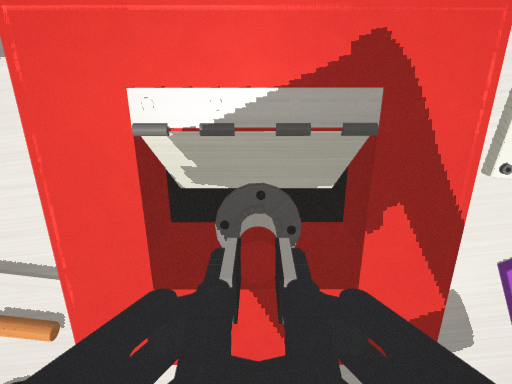

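View pics/s10.png

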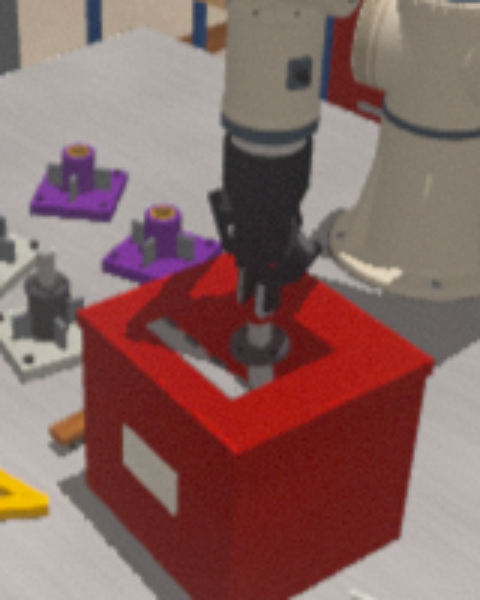

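Flange is about 15 mm below the lid, flap well open, still held. Releasing.

Call:
jog_arm(series=[[[0, 0, 0, 0, 0, 0, 4.5], [0, 0, 0, 0, 0, 0, 4.5], [0, 0, 0, 0, 0, 0, 4.5], [0, 0, 0, 0, 0, 0, 4.5]]])

```text
clock: 11.15
eef_pos: [537.7, 184.7, 216.6]
tcp_rot: [-3.141, -0.001, -0.129]
contact_force: [0.4, -0.2, -0.0]
opening: 0.527
```

```bash
python3 - <<'E'
from h import *
st=r.sense();print(st['eef_pos'],st['contact_force'],st['opening'])
im=r.grab_frame("wrist")[:,:,::-1]; cv2.imwrite("pics/w11.png",im)
E
```

```text
[537.71960554 184.72650913 216.644751  ] [ 0.37965061 -0.19137905 -0.03362001] 0.5273464893187173
```

View pics/w11.png

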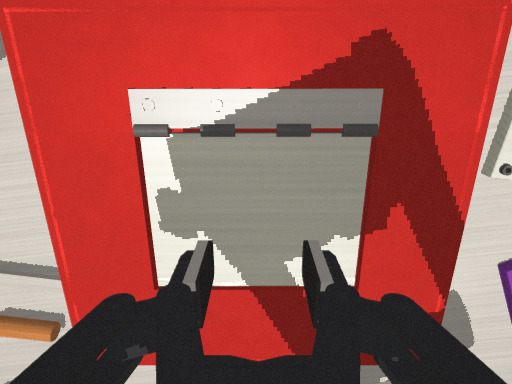

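Call:
jog_arm(series=[[[0, 0, -2, 0, 0, 0, 4.5], [0, 0, -6, 0, 0, 0, 4.5], [0, 0, -11, 0, 0, 0, 4.5], [0, 0, -16, 0, 0, 0, 4.5], [0, 0, -16, 0, 0, 0, 4.5]]])

```text
clock: 11.82
eef_pos: [539.3, 185.3, 381.0]
tcp_rot: [-3.138, -0.007, -0.129]
contact_force: [0.2, -0.0, -1.0]
opening: 0.526
```

Call:
jog_arm(series=[[[0, 0, 0, 0, 0, 0, 4.5], [0, 0, 0, 0, 0, 0, 4.5]]])

```text
clock: 12.08
eef_pos: [536.8, 184.4, 374.8]
tcp_rot: [3.14, 0.002, -0.129]
contact_force: [0.0, -0.3, -1.0]
opening: 0.524
```

```bash
python3 - <<'E'
from h import *
st=r.sense();print(st['clock'],st['eef_pos'],st['contact_force'],st['opening'])
w=r.grab_frame("wrist")[:,:,::-1]; cv2.imwrite("pics/w12b.png",w)
s=r.grab_frame("side")[:,:,::-1]; cv2.imwrite("pics/s12.png",s)
t=r.grab_frame("top")[:,:,::-1];t0=cv2.imread("pics/top0.png")
c=lambda im:cv2.resize(im[160:260,250:390],None,fx=2.8,fy=2.8)
cv2.imwrite("pics/t12.png",np.hstack([c(t0),c(t)]))
E
```

```text
12.075 [536.82253161 184.40430884 374.82328996] [ 0.02591252 -0.25219455 -1.02321785] 0.5239018588211577
```

View pics/w12b.png

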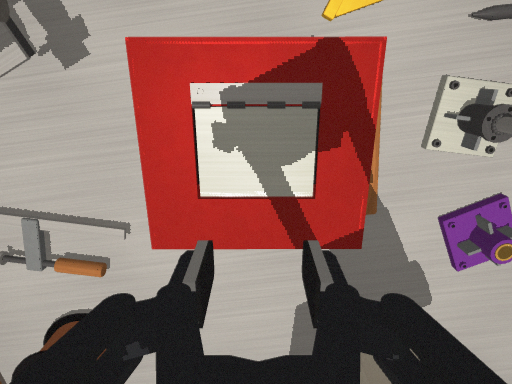

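View pics/s12.png

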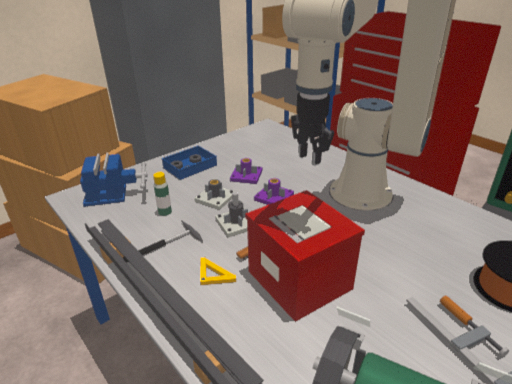

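View pics/t12.png

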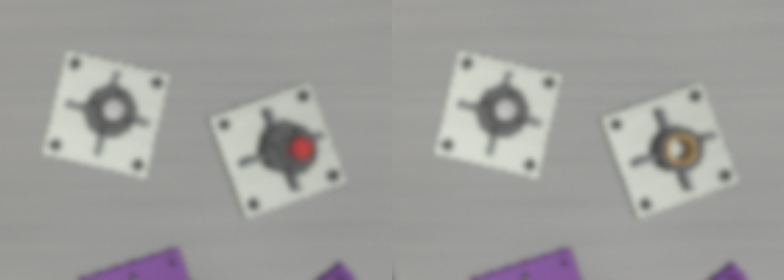

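The flap is shut flush (corners about (195,105)–(317,198) in the wrist view), the jig bore is empty and unmoved, and the good axle is in place. Handing in.

```bash
python3 -c "
from rig import r
print(r.sign_off())"
```

```text
the job is handed in; nothing more can be done
None
```

The rejected axle is in the reject box and the job is handed in at about 12 s; the sign-off gives no verdict.

**What I did:**
- I found the red-ended axle from the top and side cameras and refined it with two wrist views. Its top measured 135.4 mm, against 136 mm expected.
- I gripped it by the shank at 80 N and drew it straight up 80 mm. The wrist force stayed close to the axle's weight, so nothing dragged.
- I pushed it through the flap until the flange was about 15 mm below the lid, released it there, and backed off upwards.

**Last checks:**
- **Flap and box:** the flap looks shut flush with the lid. The axle is not visible anywhere outside the box. I could not see inside to confirm how it lies.
- **Jigs and bystanders:** before-and-after top views show the emptied jig, the good axle and its jig with no visible shift. The other items look where they were in the final side view.
- **Robot:** the gripper is clear of everything. The wrist force reads about 1 N, so it is touching nothing.
- **Odd reading:** the gripper showed about 17 mm opening on the 22 mm shank, which I put down to how the opening is measured. The hold was secure throughout.

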